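Level the gel tank with a wedge and lay in the casting tray

ROBOT

A 6-joint arm with a two-finger parallel gripper is mounted at the origin on the work surface. World frame = base frame: x ahead of the robot, y to its left, z up, the work surface at z = 0. Lengths are in m, angles in rad, forces in N, time in s.
With the tool pointing down it reaches from about 0.325 to 0.875 m from the base axis. Payload 4.4 kg.
Tool frame: the origin (TCP) lies on the centre line of the jaws, within the pads' length; the fingertips stand ahead of it and the grasp point (between the pads) lies 8 mm behind it (ctrl.tip_extent is the z of the fingertips in the tool frame, in m); z points along the fingers, y is the line along which they close (so a half turn about z gives the same grasp; the last joint's range is limited). The gripper opens to 85 mm and grips with 20 to 120 N. Pads are 22 mm wide; open, the fingers measure 114 mm over their backs; the gripper's body (76 mm by 85 mm) begins 54 mm behind the grasp point. The pads swing forward as they close: fully open they stand 13 mm farther back than shut.
Start: joints at [1.192, 0.207, 1.542, -0, 1.393, -0.15], TCP at [0.13, 0.56, 0.242] pointing down, gripper open.
Joint ranges: [-2.73, 2.73], [-0.86, 2.22], [0.23, 2.46], [-1.11, 4.25], [0.08, 2.63], [-2.82, 2.82]. Speed limits (rad/s): [2.79, 2.79, 3.14, 3.14, 3.14, 3.14].

INTERFACE

Orientations are given as a unit quaternion [x, y, z, w].
In Python, from bench import ctrl gives the robot as it stands. The module is installed in compiled form; this text tells all that it offers.
- The arm moves only by the tool move_arm, never from a script. Its argument "plan" is a list of rows, each a list of 7 numbers: the turn, a rotation vector about the world's x, y, z normalised to -1 to 1, where 1 is 90 degrees, then the shift along the world's x, y, z normalised to -1 to 1, where 1 is 400 mm, then the opening, from 0 (shut) to 1 (fully open). A call has exactly 8 rows; each row is the pose to reach, as a shift and turn from the pose commanded when the call began; what a row does not reach only later rows make up. A row lasts 1/8 s, in which the tool goes at most 62.5 mm and 10.7 degrees, less where a joint would pass 70% of its speed; a pose out of reach is approached as far as the arm can. A call with a number of a shift or a turn outside -1 to 1 is refused whole. A call with a gripper value outside its range is refused whole. The fingers move at their own pace and stop on an object; the grip force is fixed at half the most. Time passes only in rows, so rows that repeat a pose let the fingers close, or fill a call up. It gives the time, the measured TCP pose, the force, the opening and the grip force at its end, in the units of the state.
- ctrl.observe(): the state, without advancing time (a new reading comes with each control period).
- ctrl.grab_frame(name): name is "scene" or "top"; returns (picture, depth): 400x640x3 uint8, red, green, blue; 400x640 float32, m along the optical axis (not along the pixel's ray), 0 where there is no reading.
- ctrl.get_calibration(name): a dict with "fx", "fy", "cx", "cy" (pixels), "T" (4x4, takes a point from camera to world coordinates). Camera axes: x right, y down, z forward; pixel columns grow to the right and rows downward; lengths in m; the calibration is good to about 2 mm. A picture is of the moment at which its call begins. get_calibration takes no time and is no camera call.
- ctrl.job_done(): hands the job in; it is judged then, once.
The state is a dict: "time_s": time; "qpos": joint angles; "joint_velocities": joint speeds; "effort": joint torques, N m; "eef_pos": TCP position; "tool_rot": TCP orientation; "contact_force": force on the tool from outside, world axes, zero at the start; "moment": the same for the moment, N m; "opening": finger opening in m; "finger_force": force on a finger pad.
Only numpy, scipy, OpenCV 4.12 (cv2) and the standard library are available. Lean on these libraries where they do the work, as an engineer would, in place of code of your own. Each camera call takes 0.05 s, during which the arm holds its last target. There are 200 camera calls.

TASK

The clear gel tank leans because the feet at one end have come off: slide the orange wedge, thin edge first, straight in under the middle of that low end, without shoving the tank along the bench, until the tank's bottom edge has climbed to the bold black line across the wedge and the tank stands level on it. Then gently lay the pale blue casting tray with the red ends, open side up, on the middle of the tank's raised platform, lengthwise with the tank. Leave everything else on the bench as it is.

Things in the scene. Friction and masses are not known exactly. Their poses are not given: they have to be found in the camera images.
- tank: clear acrylic gel tank, open-topped, 250 long (x) x 160 wide (y) x 55 mm high without feet, walls 5 mm, 0.6 to 1.0 kg, loose. Origin: centre of its flat underside. +x runs from low end to good end, z up; it starts leaning 0.062 rad, -x end low. Low end: black terminal; good end: red terminal, green round level. Terminals reach 73 mm above the underside. Level = underside 20 mm above the bench
- tank_low_edge (a point): middle of the bottom edge of the tank's low end, where the wedge goes in (tank x = -125, y = 0, z = 0 mm); 6 mm above the bench at the start, 20 mm when level. Each side of it a 7 mm tall foot stub, 22 mm across, at tank x = -105, y = +-60 mm: 98 mm are free between them
- tank_platform (a point): centre of the top of the tank's raised platform, which is 150 mm long (x) and 150 mm wide between the side walls, 30 mm above the tank's underside (50 mm above the bench when level), 25 mm below the rim; axes as the tank's
- tank_far_feet (a point): point midway between the soles of the two 20 mm tall rubber feet (tank x = +105, y = +-60 mm) at the good end, z = -20 mm in the tank's frame; the rubber grips the bench
- wedge: orange levelling wedge, 175 long x 50 mm wide, 0.13 to 0.2 kg. Origin: on its flat underside, straight below the bold black line. Thin edge (3 mm) at x = +102 mm; the top rises 1 in 6 from there: 20 mm thick at the line (x = 0), 25 mm from x = -30 to the heel at x = -73 mm. Pushing it under the tank takes some 4 to 10 N; it stays where it is left
- wedge_line (a point): middle of the bold black line on the wedge's slope, 20 mm above its underside; axes as the wedge's
- wedge_grip (a point): point in the upright grip block on the wedge's heel, 35 mm above the underside, at wedge x = -60, y = 0 mm; the block is 26 long x 30 mm wide (y), its top 50 mm above the underside; axes as the wedge's
- tray: gel casting tray: pale blue clear open-topped box with dark red ends, 110 long (x) x 60 wide (y) x 26 mm high, walls 5 mm, mass about 0.11 kg. Origin: centre of its underside, z up; it can be gripped across its 60 mm width
- bottle: bystander: clear bottle with blue cap, 76 mm across, 170 mm tall; origin centre of its base
- jar: bystander: white jar with red cap, 84 mm across, 130 mm tall; origin centre of its base
- tipbox: bystander: pipette tip box with yellow lid, 122 x 86 x 88 mm; origin centre of its base
- tube_rack: bystander: green tube rack 105 x 62 x 46 mm; origin centre of its base
- comb: bystander: white gel comb lying flat, 120 mm long (y), 44 mm wide (x -6 to +38), 10 mm thick at the back bar, which lies over the origin
Mind the look-alikes: they are no part of the job. Leave any purple look-alike of the tray alone.

How it is judged:
On the way, in this order (a step that is already met when the one before it is completed fails the run):
1. the wedge has been slid under the middle of the low end and the tank stands level on it (angle between tank's own z axis and vertical below 0.011 rad and contact force between wedge and tank above 1 N and height (world z) of tank_low_edge between 0.017 and 0.023 m and y of wedge_line in the frame of tank between -0.03 and 0.03 m and angle between the x axis of wedge and the x axis of tank, either way round below 0.2 rad and x of wedge in the frame of tank below -0.09 m and height (world z) of wedge below 0.004 m and angle between wedge's own z axis and vertical below 0.04 rad and distance of tank_far_feet from where it was at the start of the episode below 0.03 m), for 0.3 s.
2. the casting tray lies on the middle of the tank's platform (contact force between tray and tank above 0.3 N and x of tray in the frame of tank_platform between -0.018 and 0.018 m and y of tray in the frame of tank_platform between -0.03 and 0.03 m and z of tray in the frame of tank_platform between -0.003 and 0.003 m and angle between the x axis of tray and the x axis of tank, either way round below 0.15 rad and angle between tray's own z axis and vertical below 0.03 rad), for 0.2 s.
At the end, for the whole second after the job is handed in: tank level within 0.011 rad, low edge 17-23 mm up, carried by the wedge lying flat, within 30 mm of the tank's middle line and 0.2 rad of straight; good feet within 30 mm of their start; tray flat on the platform within 18 mm (along), 30 mm (across), 0.15 rad; all at rest (all of step 1 and all of step 2 and linear speed of each of tank, wedge, tray below 0.02 m/s); the robot touches nothing.
It fails at once if the tank is shoved along the bench: its good feet move more than 30 mm (distance of tank_far_feet from where it was at the start of the episode above 0.03 m).
It fails at once if the tray is dropped or thrown onto the platform: it comes down the last 20 mm faster than 0.45 m/s (z of tray in the frame of tank_platform between -0.005 and 0.02 m and x of tray in the frame of tank_platform between -0.07 and 0.07 m and y of tray in the frame of tank_platform between -0.07 and 0.07 m and linear speed of tray above 0.45 m/s).
It fails at once if a bystander is moved more than 30 mm or tipped (distance of any of bottle, jar, tipbox, tube_rack, comb from where it was at the start of the episode above 0.03 m or angle between any of bottle, jar, tipbox, tube_rack, comb's own z axis and vertical above 0.3 rad).
It also fails if it takes over 67 s, if anything falls off the work surface, if the arm or the gripper's body presses on something with over 40 N, if the wrist force passes 120 N, or if a joint passes its speed limit or range.

## Working session

There is one attempt and no reset: what is moved stays moved. The work goes in short steps, Python scripts to look and compute and a tool call to move; the robot and the scene stay as the last step left them, time stands still between calls to the robot, and variables do not carry over. Pictures are saved under pics/ and viewed, at most 10 in all, crops included, and the job is handed in when it is done.

Besides the shell and the picture viewer there is one more tool, called after "Request:" as name(argument=value, ...) on one line, values as JSON. move_arm: Moves the arm, as the interface text tells. Scaled input: -1 to 1 covers 400 mm each way for a shift and 90 degrees each way for a turn. Its arguments: {"type":"object","properties":{"plan":{"type":"array","items":{"type":"array","items":{"type":"number","minimum":-1,"maximum":1}}}},"required":["plan"]}

```bash
mkdir -p pics; python3 - <<'E'
from bench import ctrl
import cv2, numpy as np
for n in("scene","top"):
    im,d=ctrl.grab_frame(n); cv2.imwrite(f"pics/{n}0.png",im[:,:,::-1]); np.savez(f"pics/{n}0.npz",im=im,d=d)
    c=ctrl.get_calibration(n); print(n,c["fx"],c["cx"],c["cy"],np.round(c["T"],3).tolist())
s=ctrl.observe();print(s, ctrl.tip_extent)
E
```

```text
scene 369.1011495470784 318.2669042497665 196.71502264077273 [[0.016, 0.586, -0.81, 1.358], [1.0, -0.0, 0.02, 0.013], [0.011, -0.81, -0.586, 0.654], [0.0, 0.0, 0.0, 1.0]]
top 451.62606364204584 320.5415388897888 209.46216288616364 [[0.029, -0.991, 0.133, 0.326], [-1.0, -0.03, -0.003, 0.019], [0.007, -0.133, -0.991, 1.606], [0.0, 0.0, 0.0, 1.0]]
{'time_s': 0.1, 'qpos': array([ 1.19148858e+00,  2.07366633e-01,  1.54283311e+00, -2.35065780e-05,
        1.39352735e+00, -1.50479702e-01]), 'joint_velocities': array([ 0.00101812, -0.00239071, -0.0026976 ,  0.00050148, -0.00124152,
        0.00124295]), 'effort': array([-6.65469252e-04, -3.84085321e+01, -2.92549038e+01, -2.42933475e-04,
        4.80119430e-03, -1.04070710e-05]), 'eef_pos': array([0.13018312, 0.5593718 , 0.24121334]), 'tool_rot': array([ 1.14162427e-01,  9.93461525e-01, -1.03302296e-03, -2.68241630e-04]), 'contact_force': array([-0.10087007, -0.18051893, -0.50084579]), 'moment': array([ 0.00179727, -0.02230473, -0.00722461]), 'finger_force': 0.0, 'opening': 0.0851840466534429} 0.011
```

View pics/top0.png

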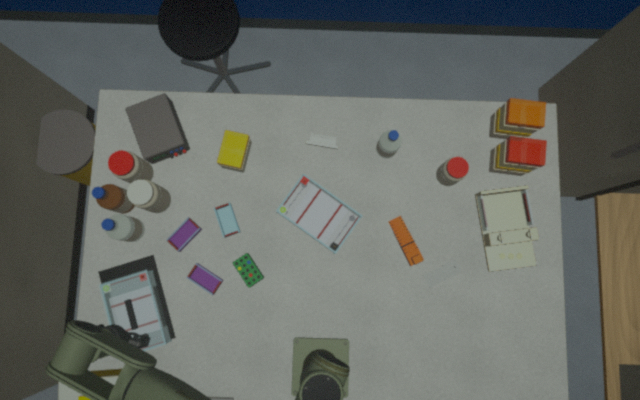

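View pics/scene0.png

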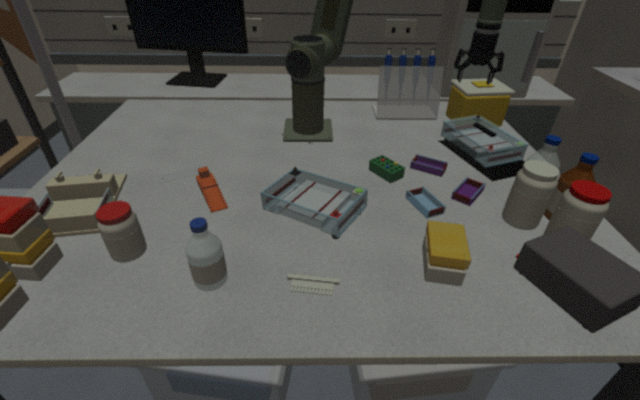

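The top view shows the tank at (320,213), with its low end (black terminal) at (335,247). The wedge is at (405,242) and the pale blue tray at (228,220). I'll zoom in next.

```bash
cat > h.py <<'E'
from bench import ctrl
import cv2, numpy as np
def ray(n,uv,z):
    c=ctrl.get_calibration(n); T=np.array(c["T"])
    d=T[:3,:3]@np.array([(uv[0]-c["cx"])/c["fx"],(uv[1]-c["cy"])/c["fy"],1]); o=T[:3,3]
    return o+d*(z-o[2])/d[2]
def cloud(n,d):
    c=ctrl.get_calibration(n); T=np.array(c["T"]); v,u=np.mgrid[:400,:640]
    P=np.stack([(u-c["cx"])/c["fx"]*d,(v-c["cy"])/c["fy"]*d,d],-1)
    return P@T[:3,:3].T+T[:3,3]
E
python3 - <<'E'
from h import *
f=np.load("pics/top0.npz"); im=f["im"][:,:,::-1]
a=cv2.resize(im[165:275,200:430],None,fx=3.4,fy=3.4,interpolation=cv2.INTER_CUBIC); cv2.imwrite("pics/crop0.png",np.clip(a*1.5,0,255).astype(np.uint8))
P=cloud("top",f["d"]); hsv=cv2.cvtColor(f["im"],cv2.COLOR_RGB2HSV)
roi=np.zeros((400,640),bool); roi[205:275,380:430]=1
m=roi&(hsv[...,0]<18)&(hsv[...,1]>130)
r=cv2.minAreaRect(np.argwhere(m)[:,::-1].astype(np.float32)); print("wedge",m.sum(),r)
for p in cv2.boxPoints(r): print(p,ray("top",p,0.0).round(3),ray("top",p,.02).round(3))
q=P[m]; z=q[:,2]; print(np.percentile(z,[1,25,50,75,99]).round(3))
# height along rows
vv=np.argwhere(m)[:,0]
for v in range(vv.min(),vv.max()+1,4): print(v, q[vv==v].mean(0).round(3))
roi[:]=0; roi[195:245,210:248]=1
m=roi&(hsv[...,1]>45); m2=cv2.morphologyEx(m.astype(np.uint8),cv2.MORPH_CLOSE,np.ones((3,3)))
r=cv2.minAreaRect(np.argwhere(m2)[:,::-1].astype(np.float32)); print("tray",m.sum(),r)
for p in cv2.boxPoints(r): print(p,ray("top",p,0.026).round(3), P[int(p[1]),int(p[0])].round(3))
E
```

```text
wedge 653 ((405.800048828125, 240.6000518798828), (49.1934928894043, 13.416406631469727), 63.43495178222656)
[388.80005 221.60005] [ 0.506 -0.232  0.   ] [ 0.503 -0.229  0.02 ]
[400.80005 215.60005] [ 0.528 -0.275  0.   ] [ 0.526 -0.272  0.02 ]
[422.80005 259.60004] [ 0.374 -0.354  0.   ] [ 0.373 -0.349  0.02 ]
[410.80005 265.60004] [ 0.351 -0.312  0.   ] [ 0.351 -0.307  0.02 ]
[0.001 0.011 0.018 0.025 0.056]
217 [ 0.523 -0.269 -0.   ]
221 [ 0.508 -0.257  0.008]
225 [ 0.482 -0.243  0.121]
229 [ 0.479 -0.269  0.011]
233 [ 0.465 -0.277  0.013]
237 [ 0.451 -0.284  0.016]
241 [ 0.437 -0.289  0.016]
245 [ 0.416 -0.277  0.125]
249 [ 0.409 -0.303  0.025]
253 [ 0.395 -0.311  0.025]
257 [ 0.381 -0.315  0.038]
261 [ 0.367 -0.315  0.043]
tray 466 ((226.6000213623047, 219.3000030517578), (30.674089431762695, 16.76007080078125), 71.56504821777344)
[213.80002 207.4    ] [0.535 0.39  0.026] [ 0.54   0.4   -0.007]
[229.70001 202.1    ] [0.555 0.335 0.026] [0.555 0.337 0.026]
[239.40002 231.20001] [0.453 0.295 0.026] [0.454 0.297 0.023]
[223.50003 236.5    ] [0.433 0.35  0.026] [0.435 0.351 0.027]
```

View pics/crop0.png

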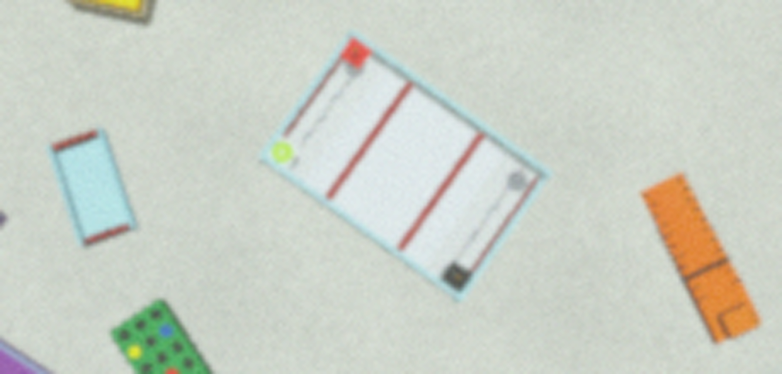

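```bash
python3 - <<'E'
from h import *
from scipy.spatial.transform import Rotation as R
px=np.array([[303.5,174.7],[361.8,216.5],[335.3,253.2],[276.8,212.1]])
zs=[.0765,.061,.061,.0765]
C=np.array([ray("top",p,z) for p,z in zip(px,zs)]);print(C.round(3))
print("sides",[np.linalg.norm(C[i]-C[i-1]).round(3) for i in range(4)])
lo=(C[1]+C[2])/2; hi=(C[0]+C[3])/2; a=(hi-lo)[:2]; yaw=np.arctan2(a[1],a[0]); u=a/np.linalg.norm(a)
print("rim low mid",lo,"yaw",yaw,np.degrees(yaw))
edge=lo[:2]+u*(-0.0)-u*0.055*np.sin(.062)*(-1)*-1  # rim leans to -x by 3.4mm -> edge is +
edge=lo[:2]+u*0.0034; print("low edge",edge)
# cross-check with scene depth? rim heights from top depth
f=np.load("pics/top0.npz");P=cloud("top",f["d"])
for p in px: print(P[int(p[1])-1:int(p[1])+3,int(p[0])-1:int(p[0])+3,2].max().round(3))
# wedge
t=(ray("top",(388.8,221.6),.003)+ray("top",(400.8,215.6),.003))/2; line=ray("top",(200+707/3.4,165+268/3.4),.02)
h=(ray("top",(422.8,259.6),.025)+ray("top",(410.8,265.6),.025))/2
print("wedge",t,line,h,np.linalg.norm(t-h)); w=np.arctan2(*(t-h)[1::-1]); print("wyaw",w,np.degrees(w))
uw=np.array([np.cos(w),np.sin(w)])
print("grip from thin",t[:2]-uw*.162,"from line",line[:2]-uw*.06,"from heel",h[:2]+uw*.013)
print("grip final",edge-u*.06,"start (15mm gap)",edge-u*.177)
s=ctrl.observe(); M=R.from_quat(s["tool_rot"]).as_matrix(); print("tool y yaw",np.degrees(np.arctan2(M[1,1],M[0,1])),M.round(3).tolist())
E
```

```text
[[ 0.651  0.076  0.077]
 [ 0.514 -0.129  0.061]
 [ 0.385 -0.041  0.061]
 [ 0.518  0.162  0.077]]
sides [np.float64(0.159), np.float64(0.247), np.float64(0.156), np.float64(0.244)]
rim low mid [ 0.44931136 -0.08536973  0.061     ] yaw 0.9861649449998795 56.50308925224405
low edge [ 0.45118779 -0.08253442]
0.081
0.069
0.066
0.082
wedge [ 0.51664899 -0.25323847  0.003     ] [ 0.42682105 -0.29716098  0.02      ] [ 0.36208743 -0.32727914  0.025     ] 0.17278685451521883
wyaw 0.44673678435613123 25.5961322968523
grip from thin [ 0.3705474 -0.3232265] from line [ 0.37270935 -0.32308247] from heel [ 0.37381163 -0.32166281]
grip final [ 0.41807427 -0.13256935] start (15mm gap) [ 0.3535029  -0.23013747]
tool y yaw 76.88937555661832 [[-0.974, 0.227, -0.001], [0.227, 0.974, -0.002], [0.0, -0.002, -1.0]]
```

Request:
move_arm(plan=[[0, 0, -0.118, 0.1, -0.125, 0, 1], [0, 0, -0.236, 0.2, -0.25, 0, 1], [0, 0, -0.354, 0.3, -0.375, 0, 1], [0, 0, -0.472, 0.4, -0.5, 0, 1], [0, 0, -0.59, 0.5, -0.625, 0, 1], [0, 0, -0.708, 0.6, -0.75, 0, 1], [0, 0, -0.826, 0.7, -0.875, 0, 1], [0, 0, -0.944, 0.8, -1.0, 0, 1]])

```text
time_s: 1.1
eef_pos: [0.4435, 0.1678, 0.242]
tool_rot: [0.757, 0.653, 0.0, -0.0]
contact_force: [0.7, -0.0, -0.2]
opening: 0.0853
finger_force: 0.0
```

Request:
move_arm(plan=[[0, 0, -0.1, 0, -0.14, 0, 1], [0, 0, -0.2, 0, -0.28, 0, 1], [0, 0, -0.3, 0, -0.42, 0, 1], [0, 0, -0.4, 0, -0.56, 0, 1], [0, 0, -0.5, 0, -0.7, 0, 1], [0, 0, -0.6, -0.05, -0.84, 0, 1], [0, 0, -0.626, -0.1, -0.95, 0, 1], [0, 0, -0.626, -0.12, -1.0, 0, 1]])

```text
time_s: 2.1
eef_pos: [0.3933, -0.2324, 0.2418]
tool_rot: [0.976, 0.22, -0.0, -0.0]
contact_force: [0.4, 0.8, 0.7]
opening: 0.0856
finger_force: 0.0
```

```bash
cat >> h.py <<'E'
from scipy.spatial.transform import Rotation as R
def st():
    s=ctrl.observe(); M=R.from_quat(s["tool_rot"]).as_matrix()
    print("t",round(s["time_s"],2),"tcp",s["eef_pos"].round(4),"yyaw",np.degrees(np.arctan2(M[1,1],M[0,1])).round(1),"z",M[:,2].round(3),"F",s["contact_force"].round(1),"op",round(s["opening"],4),"ff",round(s["finger_force"],1),"q",s["qpos"].round(2))
    return s
E
python3 -c "from h import *; st()"
```

```text
t 2.1 tcp [ 0.3933 -0.2324  0.2418] yyaw -64.6 z [-0.001  0.    -1.   ] F [0.4 0.8 0.7] op 0.0856 ff 0.0 q [-0.72 -0.05  1.82 -0.    1.37  0.4 ]
```

Request:
move_arm(plan=[[0, 0, 0, -0.03, -0.12, -0.05, 1], [0, 0, 0, -0.055, -0.227, -0.12, 1], [0, 0, 0, -0.055, -0.227, -0.2, 1], [0, 0, 0, -0.055, -0.227, -0.3, 1], [0, 0, 0, -0.055, -0.227, -0.3, 1], [0, 0, 0, -0.055, -0.227, -0.3, 1], [0, 0, 0, -0.055, -0.227, -0.3, 1], [0, 0, 0, -0.055, -0.227, -0.3, 1]])

```text
time_s: 3.1
eef_pos: [0.3736, -0.322, 0.1239]
tool_rot: [0.975, 0.222, 0.001, 0.001]
contact_force: [0.0, 0.2, -0.0]
opening: 0.0852
finger_force: 0.0
```

```bash
python3 - <<'E'
from h import *
st()
im,d=ctrl.grab_frame("scene"); c=im[150:250,130:290,::-1]
cv2.imwrite("pics/s1.png",np.clip(cv2.resize(c,None,fx=4,fy=4,interpolation=cv2.INTER_CUBIC)*1.4,0,255).astype(np.uint8))
E
```

```text
t 3.1 tcp [ 0.3736 -0.322   0.1239] yyaw -64.4 z [ 0.002 -0.003 -1.   ] F [ 0.   0.2 -0. ] op 0.0852 ff 0.0 q [-0.89  0.17  1.85 -0.    1.12  0.24]
```

View pics/s1.png

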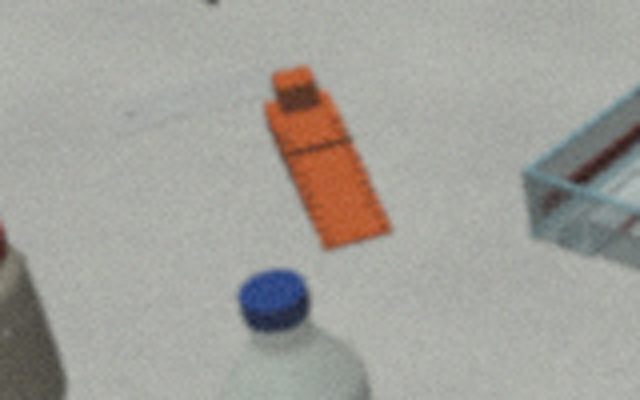

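The scene crop shows the wedge flat, grip block top at crop (293,73), with a fingertip just at the top edge. I'll check the block from this view.

```bash
python3 - <<'E'
from h import *
print(ray("scene",(130+293/4,150+78/4),.05), ray("scene",(130+318/4,150+147/4),.02), "thin",ray("scene",(130+358/4,150+238/4),.003))
c=ctrl.get_calibration("scene");T=np.linalg.inv(c["T"])
for p in([.3736,-.322,.113],[.3736+.018,-.322-.038,.12],[.3736-.018,-.322+.038,.12]):
    q=T[:3,:3]@p+T[:3,3]; print(c["fx"]*q[0]/q[2]+c["cx"],c["fy"]*q[1]/q[2]+c["cy"])
E
```

```text
[ 0.37900487 -0.31969816  0.05      ] [ 0.42952405 -0.29411816  0.02      ] thin [ 0.51988741 -0.2484069   0.003     ]
199.3127946583807 150.6315569773099
184.4274996786803 151.4628765119751
212.97115619359238 145.74252279498594
```

Request:
move_arm(plan=[[0, 0, 0, 0.003, 0.002, -0.08, 1], [0, 0, 0, 0.003, 0.002, -0.15, 1], [0, 0, 0, 0.003, 0.002, -0.19, 1], [0, 0, 0, 0.003, 0.002, -0.205, 1], [0, 0, 0, 0.003, 0.002, -0.205, 1], [0, 0, 0, 0.003, 0.002, -0.205, 1], [0, 0, 0, 0.003, 0.002, -0.205, 1], [0, 0, 0, 0.003, 0.002, -0.205, 1]])

```text
time_s: 4.15
eef_pos: [0.3742, -0.3207, 0.0408]
tool_rot: [0.975, 0.221, 0.0, 0.0]
contact_force: [0.0, 0.1, 0.6]
opening: 0.0855
finger_force: 0.0
```

Request:
move_arm(plan=[[0, 0, 0, 0, 0, 0, 0], [0, 0, 0, 0, 0, 0, 0], [0, 0, 0, 0, 0, 0, 0], [0, 0, 0, 0, 0, 0, 0], [0, 0, 0, 0, 0, 0, 0], [0, 0, 0, 0, 0, 0, 0], [0, 0, 0, 0, 0, 0, 0], [0, 0, 0, 0, 0, 0, 0]])

```text
time_s: 5.15
eef_pos: [0.3742, -0.3208, 0.0406]
tool_rot: [0.975, 0.221, 0.0, 0.0]
contact_force: [0.5, -0.6, 2.5]
opening: 0.0285
finger_force: 60.3
```

```bash
python3 -c "from h import *; st()"
```

```text
t 5.15 tcp [ 0.3742 -0.3208  0.0406] yyaw -64.4 z [ 0.001 -0.001 -1.   ] F [ 0.5 -0.6  2.5] op 0.0285 ff 60.3 q [-0.88  0.31  1.9  -0.    0.94  0.24]
```

Request:
move_arm(plan=[[0, 0, 0, 0, 0, 0.04, 0], [0, 0, 0.1, -0.015, 0.05, 0.04, 0], [0, 0, 0.2, -0.03, 0.1, 0.04, 0], [0, 0, 0.28, -0.045, 0.15, 0.04, 0], [0, 0, 0.344, -0.058, 0.2, 0.04, 0], [0, 0, 0.344, -0.058, 0.217, 0.04, 0], [0, 0, 0.344, -0.058, 0.217, 0.02, 0], [0, 0, 0.344, -0.058, 0.217, 0.003, 0]])

```text
time_s: 6.15
eef_pos: [0.3512, -0.2343, 0.0412]
tool_rot: [0.881, 0.473, 0.0, 0.0]
contact_force: [-0.3, 0.7, -1.7]
opening: 0.029
finger_force: 59.8
```

```bash
cat > look.py <<'E'
from h import *
import sys
st()
for n,(a,b,x,y),s in(("top",(165,275,265,430),3.4),("scene",(150,250,180,380),3.4)):
    im,d=ctrl.grab_frame(n); np.savez(f"pics/{n}{sys.argv[1]}.npz",im=im,d=d)
    c=cv2.resize(im[a:b,x:y,::-1],None,fx=s,fy=s,interpolation=cv2.INTER_CUBIC); c=np.clip(c*1.4,0,255).astype(np.uint8)
    if n=="top": A=c
    else: w=max(c.shape[1],A.shape[1]); B=[cv2.copyMakeBorder(i,0,0,0,w-i.shape[1],cv2.BORDER_CONSTANT) for i in(A,c)]
B=[b[:300] for b in B]
cv2.imwrite(f"pics/l{sys.argv[1]}.png",np.vstack(B)[:600,:800]); print(A.shape)
E
sed -i 's/(165,275,265,430),3.4/(185,273,265,430),3.4/;s/(150,250,180,380),3.4/(150,238,180,380),3.4/' look.py
python3 look.py 2
```

```text
t 6.15 tcp [ 0.3512 -0.2343  0.0412] yyaw -33.5 z [ 0.    -0.001 -1.   ] F [-0.3  0.7 -1.7] op 0.029 ff 59.8 q [-0.79  0.18  2.06 -0.    0.9  -0.21]
(299, 561, 3)
```

View pics/l2.png

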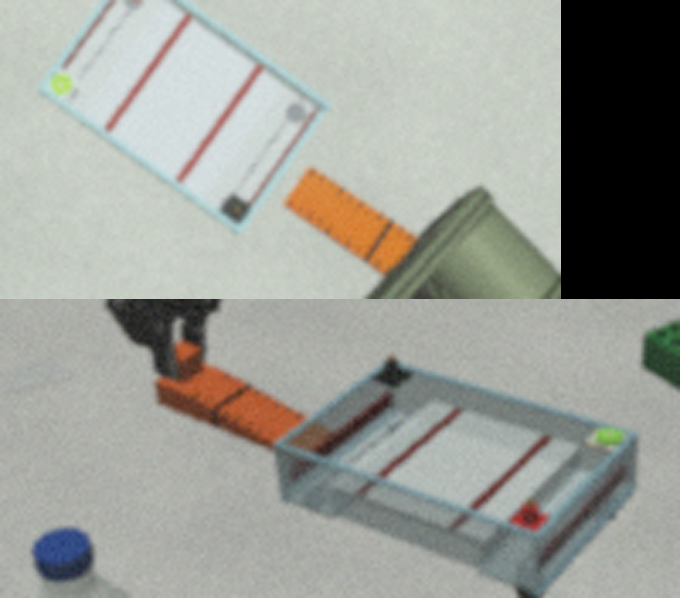

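The wedge is aligned with the low end: thin edge mid is at top crop (299,186), line mid at (381,241), and the tank's low rim corners are at (329,105) and (240,232).

```bash
python3 - <<'E'
from h import *
g=lambda x,y,z: ray("top",(265+x/3.4,185+y/3.4),z)[:2]
t=g(299,186,.003); l=g(381,241,.02); print("thin",t,"line",l,np.linalg.norm(t-l),"wyaw",np.degrees(np.arctan2(*(t-l)[::-1])))
e=(g(329,105,.061)+g(240,232,.061))/2; 
yaw=np.radians(56.5);u=np.array([np.cos(yaw),np.sin(yaw)]);v=np.array([-u[1],u[0]]); e=e+u*.0034
print("edge",e,"thin rel",(t-e)@u,(t-e)@v,"line rel",(l-e)@u,(l-e)@v)
tcp=np.array([.3512,-.2343]);print("tcp rel line",(tcp-l)@u,(tcp-l)@v)
E
```

```text
thin [ 0.43675714 -0.10497583] line [ 0.38148931 -0.18914649] 0.1006937590439347 wyaw 56.71044263092851
edge [ 0.45221256 -0.08294822] thin rel -0.026898930216226 0.0007301998116753571 line rel -0.12759201006551965 0.0003603608443463434
tcp rel line -0.054370665187563096 0.0003359361438703052
```

Request:
move_arm(plan=[[0, 0, 0, 0.014, 0.021, 0, 0], [0, 0, 0, 0.028, 0.042, 0, 0], [0, 0, 0, 0.041, 0.063, 0, 0], [0, 0, 0, 0.055, 0.083, 0, 0], [0, 0, 0, 0.069, 0.104, 0, 0], [0, 0, 0, 0.083, 0.125, 0, 0], [0, 0, 0, 0.097, 0.146, 0, 0], [0, 0, 0, 0.11, 0.167, 0, 0]])

```text
time_s: 7.25
eef_pos: [0.395, -0.1662, 0.0414]
tool_rot: [0.881, 0.474, -0.0, -0.0]
contact_force: [-0.6, -1.6, -3.2]
opening: 0.0289
finger_force: 59.7
```

```bash
python3 - <<'E'
from h import *
st()
f0=np.load("pics/top0.npz")["im"]; im,d=ctrl.grab_frame("top")
g=lambda a: cv2.cvtColor(a,cv2.COLOR_RGB2GRAY)[165:220,270:320].astype(np.float32)
print(cv2.phaseCorrelate(g(f0),g(im)))
E
```

```text
t 7.25 tcp [ 0.395  -0.1662  0.0414] yyaw -33.4 z [-0.  0. -1.] F [-0.6 -1.6 -3.2] op 0.0289 ff 59.7 q [-0.6   0.19  2.05 -0.    0.9  -0.02]
((-0.2834945899364101, -0.26799753203435017), 1.022178112546603)
```

Request:
move_arm(plan=[[0, 0, 0, 0.008, 0.012, 0, 0], [0, 0, 0, 0.016, 0.024, 0, 0], [0, 0, 0, 0.024, 0.036, 0, 0], [0, 0, 0, 0.032, 0.048, 0, 0], [0, 0, 0, 0.04, 0.06, 0, 0], [0, 0, 0, 0.048, 0.072, 0, 0], [0, 0, 0, 0.055, 0.083, 0, 0], [0, 0, 0, 0.055, 0.083, 0, 0]])

```text
time_s: 8.3
eef_pos: [0.417, -0.1329, 0.0414]
tool_rot: [0.881, 0.474, 0.0, -0.0]
contact_force: [-0.0, 0.4, -5.7]
opening: 0.0289
finger_force: 59.5
```

```bash
python3 look.py 3; python3 - <<'E'
from h import *
f0=np.load("pics/top0.npz"); f3=np.load("pics/top3.npz")
g=lambda a: cv2.cvtColor(a["im"],cv2.COLOR_RGB2GRAY)[165:220,270:320].astype(np.float32)
print(cv2.phaseCorrelate(g(f0),g(f3)))
E
```

```text
t 8.3 tcp [ 0.417  -0.1329  0.0414] yyaw -33.4 z [ 0.     0.001 -1.   ] F [-0.   0.4 -5.7] op 0.0289 ff 59.5 q [-0.51  0.21  2.03  0.    0.91  0.08]
(299, 561, 3)
((-0.5650537721337834, -0.3372982076753388), 0.9199655558268229)
```

View pics/l3.png

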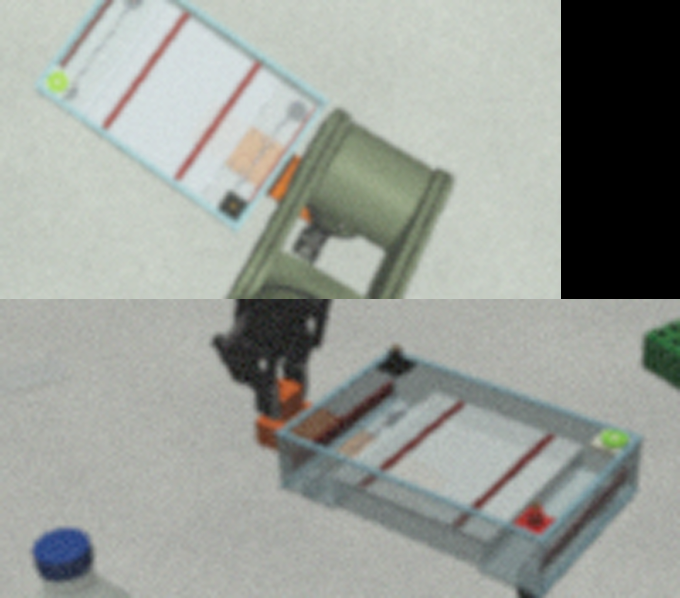

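Request:
move_arm(plan=[[0, 0, 0, 0.003, 0.005, 0, 0], [0, 0, 0, 0.006, 0.009, 0, 0], [0, 0, 0, 0.007, 0.011, 0, 0], [0, 0, 0, 0.007, 0.011, 0, 0], [0, 0, 0, 0.007, 0.011, 0, 0], [0, 0, 0, 0.007, 0.011, 0, 0], [0, 0, 0, 0.007, 0.011, 0, 0], [0, 0, 0, 0.007, 0.011, 0, 0]])

```text
time_s: 9.4
eef_pos: [0.4196, -0.1292, 0.0415]
tool_rot: [0.881, 0.474, 0.0, -0.0]
contact_force: [-0.3, -1.3, -5.2]
opening: 0.0287
finger_force: 59.5
```

```bash
cat > tilt.py <<'E'
from h import *
yaw=np.radians(56.5);u=np.array([np.cos(yaw),np.sin(yaw)]);v=np.array([-u[1],u[0]])
e=np.array([.4515,-.0825])
def fit(n,d,tag):
    P=cloud(n,d).reshape(-1,3); P=P[d.ravel()>0]
    x=(P[:,:2]-e)@u; y=(P[:,:2]-e)@v
    m=(x>.06)&(x<.19)&(abs(y)<.06)&(P[:,2]>.02)&(P[:,2]<.09)
    A=np.c_[x[m]-.125,y[m],np.ones(m.sum())]; z=P[m,2]
    for k in range(4):
        c=np.linalg.lstsq(A,z,rcond=None)[0]; r=abs(A@c-z); k=r<max(.002,2*np.median(r)); A=A[k];z=z[k]
    # bench ring for bias
    b=((x<-.03)|(x>.29)|(abs(y)>.11))&(x>-.25)&(x<.45)&(abs(y)<.25)&(abs(P[:,2])<.012)
    B=np.c_[x[b]-.125,y[b],np.ones(b.sum())]; cb=np.linalg.lstsq(B,P[b,2],rcond=None)[0]
    print(tag,n,len(z),"slope x,y,z0",c.round(4),"std",r.std().round(4),"bench",cb.round(4))
E
python3 - <<'E'
from tilt import *
st()
for t in("0","3"):
    for n in("top","scene"): fit(n,np.load(f"pics/{n}{t}.npz")["d"],t)
for n in("top","scene"): fit(n,ctrl.grab_frame(n)[1],"now")
E
```

```text
t 9.4 tcp [ 0.4196 -0.1292  0.0415] yyaw -33.5 z [ 0.  0. -1.] F [-0.3 -1.3 -5.2] op 0.0287 ff 59.5 q [-0.5   0.21  2.02  0.    0.91  0.09]
0 top 763 slope x,y,z0 [0.0638 0.0001 0.044 ] std 0.001 bench [ 0.0002 -0.0008  0.0001]
0 scene 923 slope x,y,z0 [0.0593 0.0001 0.0447] std 0.0005 bench [-0.0011 -0.0007  0.001 ]
3 top 847 slope x,y,z0 [-0.0002  0.0053  0.05  ] std 0.001 bench [ 0.0005 -0.0005  0.0001]
3 scene 961 slope x,y,z0 [ 0.0002 -0.0023  0.0506] std 0.0005 bench [-0.0005 -0.0003  0.001 ]
now top 838 slope x,y,z0 [-0.009  -0.0008  0.0502] std 0.001 bench [ 0.0008 -0.0008  0.0001]
now scene 959 slope x,y,z0 [-0.0044 -0.0014  0.051 ] std 0.0005 bench [-0.0005 -0.0003  0.001 ]
```

Request:
move_arm(plan=[[0, 0, 0, 0, 0, 0, 0.7], [0, 0, 0, 0, 0, 0, 0.7], [0, 0, 0, 0, 0, 0, 0.7], [0, 0, 0, 0, 0, 0, 0.7], [0, 0, 0, 0, 0, 0, 0.7], [0, 0, 0, 0, 0, 0.02, 0.7], [0, 0, 0, -0.02, -0.03, 0.1, 0.7], [0, 0, 0, -0.04, -0.06, 0.2, 0.8]])

```text
time_s: 10.5
eef_pos: [0.4027, -0.1529, 0.122]
tool_rot: [0.881, 0.474, -0.001, -0.001]
contact_force: [0.2, -0.4, 0.1]
opening: 0.0684
finger_force: 0.0
```

```bash
python3 - <<'E'
from tilt import *
st()
for i in range(2):
  for n in("top","scene"): fit(n,ctrl.grab_frame(n)[1],"now")
E
```

```text
t 10.5 tcp [ 0.4027 -0.1529  0.122 ] yyaw -33.4 z [-0.002  0.001 -1.   ] F [ 0.2 -0.4  0.1] op 0.0684 ff 0.0 q [-0.56  0.04  2.    0.    1.1   0.02]
now top 781 slope x,y,z0 [ 0.0021 -0.0047  0.0498] std 0.0009 bench [ 0.0008 -0.0009  0.    ]
now scene 968 slope x,y,z0 [-0.001  -0.0003  0.0506] std 0.0005 bench [-0.0005 -0.0003  0.001 ]
now top 748 slope x,y,z0 [ 0.0031 -0.0006  0.0498] std 0.0009 bench [ 0.001  -0.0005 -0.    ]
now scene 963 slope x,y,z0 [-0.0014 -0.0007  0.0507] std 0.0005 bench [-0.0006 -0.0004  0.001 ]
```

Request:
move_arm(plan=[[0, 0, 0, 0, 0, 0.12, 1], [0, 0, -0.05, 0.02, 0.1, 0.2, 1], [0, 0, -0.1, 0.06, 0.24, 0.2, 1], [0, 0, -0.15, 0.1, 0.38, 0.2, 1], [0, 0, -0.2, 0.12, 0.52, 0.2, 1], [0, 0, -0.25, 0.15, 0.66, 0.2, 1], [0, 0, -0.32, 0.18, 0.8, 0.2, 1], [0, 0, -0.39, 0.2, 0.94, 0.2, 1]])

```text
time_s: 11.7
eef_pos: [0.4827, 0.2249, 0.1997]
tool_rot: [0.983, 0.185, -0.001, 0.0]
contact_force: [1.4, -0.7, 0.8]
opening: 0.0854
finger_force: 0.0
```

```bash
python3 -c "from h import *; st()"
```

```text
t 11.7 tcp [0.4827 0.2249 0.1997] yyaw -68.7 z [-0.003 -0.001 -1.   ] F [ 1.4 -0.7  0.8] op 0.0854 ff 0.0 q [ 0.27  0.16  1.69 -0.    1.3   1.47]
```

Request:
move_arm(plan=[[0, 0, 0, 0.015, 0.14, 0, 1], [0, 0, 0, 0.028, 0.285, -0.05, 1], [0, 0, 0, 0.028, 0.285, -0.15, 1], [0, 0, 0, 0.028, 0.285, -0.25, 1], [0, 0, 0, 0.028, 0.285, -0.25, 1], [0, 0, 0, 0.028, 0.285, -0.25, 1], [0, 0, 0, 0.028, 0.285, -0.25, 1], [0, 0, 0, 0.028, 0.285, -0.25, 1]])

```text
time_s: 12.7
eef_pos: [0.496, 0.3372, 0.1035]
tool_rot: [0.983, 0.186, 0.002, -0.0]
contact_force: [-0.1, 0.3, 0.1]
opening: 0.0856
finger_force: 0.0
```

```bash
python3 - <<'E'
from h import *
st()
im,d=ctrl.grab_frame("scene")
cv2.imwrite("pics/s4.png",np.clip(cv2.resize(im[130:240,340:500,::-1],None,fx=4,fy=4,interpolation=cv2.INTER_CUBIC)*1.4,0,255).astype(np.uint8))
E
```

```text
t 12.7 tcp [0.496  0.3372 0.1035] yyaw -68.6 z [ 0.003  0.002 -1.   ] F [-0.1  0.3  0.1] op 0.0856 ff 0.0 q [0.45 0.4  1.6  0.   1.14 1.65]
```

View pics/s4.png

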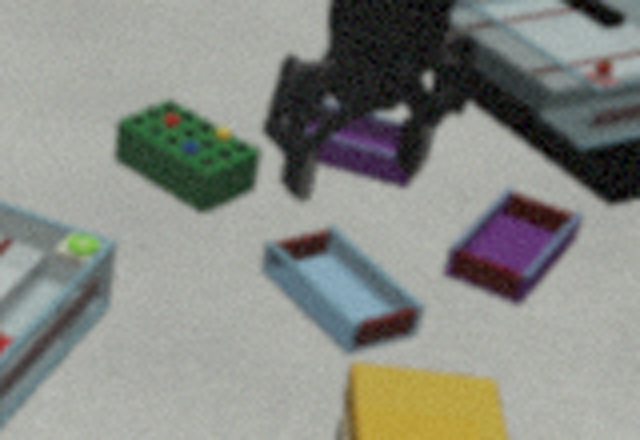

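The gripper is above the tray, open side up. Its rim corners are at crop (265,240), (333,230), (422,308) and (350,348).

```bash
python3 - <<'E'
from h import *
C=np.array([ray("scene",(340+x/4,130+y/4),z) for x,y,z in((265,245,.026),(333,229,.026),(422,306,.026),(350,345,.0))])
print(C.round(4),(C[0]+C[2])/2)
E
```

```text
[[0.4617 0.2968 0.026 ]
 [0.4405 0.3529 0.026 ]
 [0.5366 0.3922 0.026 ]
 [0.548  0.3431 0.    ]] [0.49911153 0.34449507 0.026     ]
```

Request:
move_arm(plan=[[0, 0, 0, 0, 0.015, -0.07, 1], [0, 0, 0, 0, 0.015, -0.14, 1], [0, 0, 0, 0, 0.015, -0.19, 1], [0, 0, 0, 0, 0.015, -0.218, 1], [0, 0, 0, 0, 0.015, -0.218, 1], [0, 0, 0, 0, 0.015, -0.218, 1], [0, 0, 0, 0, 0.015, -0.218, 1], [0, 0, 0, 0, 0.015, -0.218, 1]])

```text
time_s: 13.75
eef_pos: [0.4953, 0.343, 0.015]
tool_rot: [0.983, 0.186, 0.001, -0.0]
contact_force: [-0.6, 0.0, -0.3]
opening: 0.0852
finger_force: 0.0
```

Request:
move_arm(plan=[[0, 0, 0, 0, 0, 0, 0.5], [0, 0, 0, 0, 0, 0, 0.5], [0, 0, 0, 0, 0, 0, 0.5], [0, 0, 0, 0, 0, 0, 0.5], [0, 0, 0, 0, 0, 0, 0.5], [0, 0, 0, 0, 0, 0, 0.5], [0, 0, 0, 0, 0, 0, 0.5], [0, 0, 0, 0, 0, 0, 0.5]])

```text
time_s: 14.75
eef_pos: [0.4954, 0.3431, 0.015]
tool_rot: [0.983, 0.186, 0.001, -0.0]
contact_force: [-0.4, 0.2, 5.1]
opening: 0.0586
finger_force: 67.3
```

```bash
python3 - <<'E'
from h import *
st()
for k in"0":
  for i in range(1): im,d=ctrl.grab_frame("top"); np.savez("pics/top5.npz",im=im,d=d)
# tank markers vs start
for t in("0","5"):
    im=np.load(f"pics/top{t}.npz")["im"]; h=cv2.cvtColor(im,cv2.COLOR_RGB2HSV); r=np.zeros((400,640),bool); r[165:260,272:365]=1
    for nm,m in(("red",(h[...,0]<8)&(h[...,1]>120)&(im[...,0]>120)),("green",(h[...,0]>28)&(h[...,0]<70)&(h[...,1]>80)),("blk",(im.max(2)<75))):
        a=np.argwhere(m&r); print(t,nm,len(a),a.mean(0)[::-1].round(1))
E
```

```text
t 14.75 tcp [0.4954 0.3431 0.015 ] yyaw -68.5 z [ 0.001  0.001 -1.   ] F [-0.4  0.2  5.1] op 0.0586 ff 67.3 q [0.46 0.53 1.62 0.   0.98 1.66]
0 red 31 [304.1 180.2]
0 green 27 [282.6 209.3]
0 blk 26 [333.9 245.7]
5 red 33 [303.  179.7]
5 green 26 [281.5 208.7]
5 blk 23 [333.  245.3]
```

Request:
move_arm(plan=[[0, 0, 0, 0, 0, 0.12, 0.5], [0, 0, 0, 0, 0, 0.26, 0.5], [0, 0, 0.06, 0.01, -0.08, 0.36, 0.5], [0, 0, 0.14, 0.02, -0.2, 0.36, 0.5], [0, 0, 0.22, 0.03, -0.33, 0.36, 0.5], [0, 0, 0.3, 0.045, -0.46, 0.36, 0.5], [0, 0, 0.36, 0.055, -0.58, 0.36, 0.5], [0, 0, 0.389, 0.06, -0.69, 0.36, 0.5]])

```text
time_s: 15.8
eef_pos: [0.5177, 0.065, 0.1571]
tool_rot: [0.881, 0.474, -0.001, -0.0]
contact_force: [1.4, 0.1, -1.4]
opening: 0.0588
finger_force: 66.7
```

```bash
python3 -c "from h import *; st()"
```

```text
t 15.8 tcp [0.5177 0.065  0.1571] yyaw -33.5 z [-0.002 -0.    -1.   ] F [ 1.4  0.1 -1.4] op 0.0588 ff 66.7 q [-0.04  0.18  1.76 -0.    1.2   0.54]
```

Request:
move_arm(plan=[[0, 0, 0, 0.004, -0.05, 0, 0.5], [0, 0, 0, 0.008, -0.106, -0.03, 0.5], [0, 0, 0, 0.008, -0.106, -0.08, 0.5], [0, 0, 0, 0.008, -0.106, -0.13, 0.5], [0, 0, 0, 0.008, -0.106, -0.137, 0.5], [0, 0, 0, 0.008, -0.106, -0.137, 0.5], [0, 0, 0, 0.008, -0.106, -0.137, 0.5], [0, 0, 0, 0.008, -0.106, -0.137, 0.5]])

```text
time_s: 16.8
eef_pos: [0.5226, 0.0244, 0.1043]
tool_rot: [0.881, 0.473, 0.001, 0.001]
contact_force: [-0.4, 0.2, -1.8]
opening: 0.0586
finger_force: 66.7
```

```bash
sed -i 's/(185,273,265,430)/(165,253,265,430)/' look.py; python3 look.py 6
```

```text
t 16.8 tcp [0.5226 0.0244 0.1043] yyaw -33.5 z [ 0.002 -0.    -1.   ] F [-0.4  0.2 -1.8] op 0.0586 ff 66.7 q [-0.12  0.26  1.79 -0.    1.09  0.47]
(299, 561, 3)
```

View pics/l6.png

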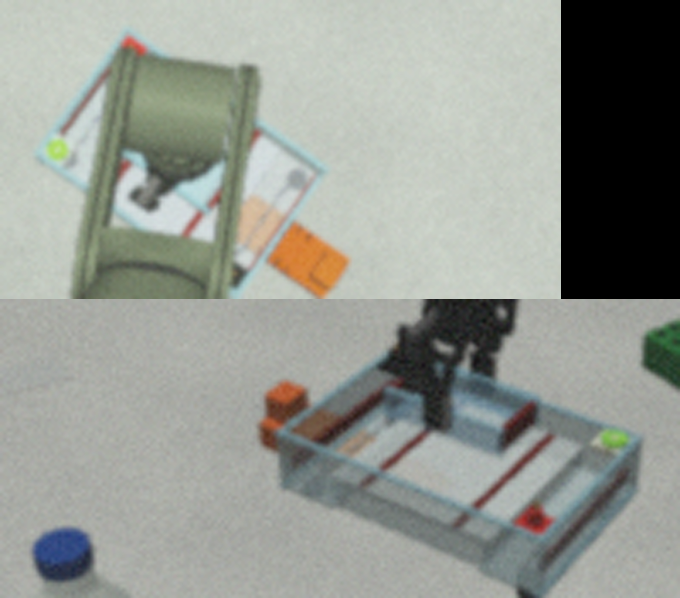

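The tray hangs over the platform, parallel with the tank (scene crop 460,410). The wedge still sits under the low end. Next I lower it.

Request:
move_arm(plan=[[0, 0, 0, 0, 0, -0.03, 0.5], [0, 0, 0, 0, 0, -0.055, 0.5], [0, 0, 0, 0, 0, -0.075, 0.5], [0, 0, 0, 0, 0, -0.085, 0.5], [0, 0, 0, 0, 0, -0.09, 0.5], [0, 0, 0, 0, 0, -0.093, 0.5], [0, 0, 0, 0, 0, -0.093, 0.5], [0, 0, 0, 0, 0, -0.093, 0.5]])

```text
time_s: 17.9
eef_pos: [0.5222, 0.0243, 0.0666]
tool_rot: [0.881, 0.473, 0.0, 0.0]
contact_force: [0.1, 0.6, -0.7]
opening: 0.0583
finger_force: 66.7
```

Request:
move_arm(plan=[[0, 0, 0, 0, 0, -0.001, 0.5], [0, 0, 0, 0, 0, -0.001, 0.95], [0, 0, 0, 0, 0, -0.001, 0.95], [0, 0, 0, 0, 0, -0.001, 0.95], [0, 0, 0, 0, 0, -0.001, 0.95], [0, 0, 0, 0, 0, 0.03, 0.95], [0, 0, 0, 0, 0, 0.1, 0.95], [0, 0, 0, 0, 0, 0.2, 0.95]])

```text
time_s: 18.9
eef_pos: [0.5211, 0.0245, 0.1468]
tool_rot: [0.881, 0.473, -0.001, -0.001]
contact_force: [1.3, 0.9, -1.0]
opening: 0.0813
finger_force: 0.0
```

Request:
move_arm(plan=[[0, 0, 0, 0, 0, 0.15, 0.95], [0, 0, 0, -0.05, 0.1, 0.25, 0.95], [0, 0, 0, -0.05, 0.25, 0.25, 0.95], [0, 0, 0, -0.05, 0.4, 0.25, 0.95], [0, 0, 0, -0.05, 0.55, 0.25, 0.95], [0, 0, 0, -0.05, 0.7, 0.25, 0.95], [0, 0, 0, -0.05, 0.8, 0.25, 0.95], [0, 0, 0, -0.05, 0.8, 0.25, 0.95]])

```text
time_s: 19.9
eef_pos: [0.5013, 0.3471, 0.247]
tool_rot: [0.88, 0.475, 0.001, -0.0]
contact_force: [0.1, -1.6, 0.8]
opening: 0.0813
finger_force: 0.0
```

```bash
python3 look.py 7; python3 - <<'E'
from tilt import *
for n in("top","scene"): fit(n,np.load(f"pics/{n}7.npz")["d"],"7")
E
```

```text
t 19.9 tcp [0.5013 0.3471 0.247 ] yyaw -33.3 z [ 0.001  0.001 -1.   ] F [ 0.1 -1.6  0.8] op 0.0813 ff 0.0 q [0.46 0.28 1.45 0.   1.42 1.04]
(299, 561, 3)
7 top 649 slope x,y,z0 [ 0.001  -0.0084  0.0515] std 0.0012 bench [ 0.0001 -0.0012 -0.0001]
7 scene 854 slope x,y,z0 [-0.0094  0.1426  0.0605] std 0.0037 bench [-0.0011 -0.0015  0.0008]
```

View pics/l7.png

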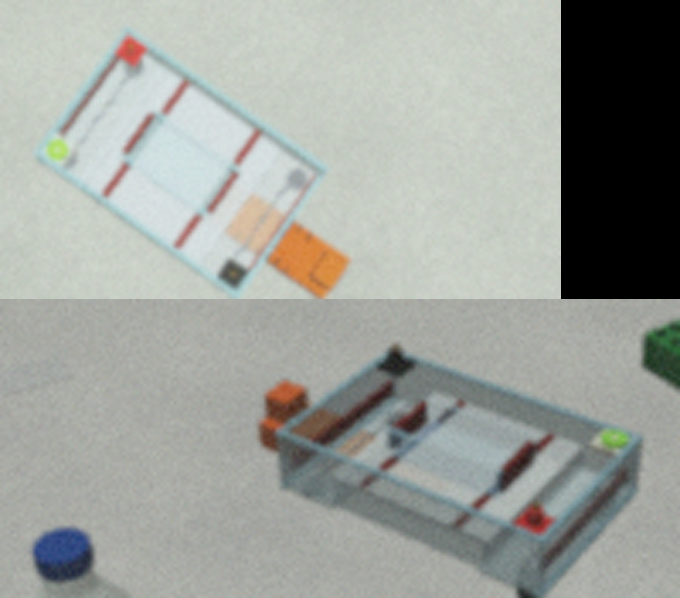

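The tray lies centred on the tank: tray centre at crop (181,162), rim centre at (182,163). The tank reads level in the top view, and the arm is clear. Handing in.

```bash
python3 -c "from bench import ctrl; print(ctrl.job_done())"
```

```text
the job is handed in; nothing more can be done
None
```

I handed the job in at about 20 s; the system gave no verdict. By the last pictures, the tank stands level on the wedge, the tray lies centred and lengthwise on the platform, and the arm touches nothing.

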